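# Strip a jammed hot-air nozzle and park it

## Robot

A 7-joint arm with a two-finger parallel gripper is mounted at the origin on the work surface. World frame = base frame: x ahead of the robot, y to its left, z up, the work surface at z = 0. Lengths are in m, angles in rad, forces in N, time in s.
With the tool pointing down it reaches from about 0.425 to 0.925 m from the base axis. Payload 6.8 kg.
Tool frame: the origin (TCP) lies midway between the tips of the shut fingers; the grasp point (between the pads) lies 19 mm behind it; z points along the fingers, y is the direction in which the jaws open and shut (so a half turn about z gives the same grasp; the last joint's range is limited). The gripper opens to 85 mm and grips with 20 to 120 N. Pads are 22 mm wide; open, the fingers measure 114 mm over their backs; the gripper's body (76 mm by 85 mm) begins 54 mm behind the grasp point. The pads swing forward as they close: fully open they stand 13 mm farther back than shut.
Start: joints at [-1.228, 0.477, 0.022, 1.555, -0.011, 1.109, -0.083], TCP at [0.294, 0.608, 0.194] pointing down, gripper open.
Joint ranges: [-2.96, 2.96], [-0.34, 2.1], [-1.41, 1.46], [0.24, 2.44], [-1.37, 4.51], [0.17, 1.92], [-2.96, 2.96]. Speed limits (rad/s): [2.39, 2.39, 3.14, 3.14, 3.14, 3.14, 3.14].

## Interface

Orientations are given as a unit quaternion [w, x, y, z].
In Python, from station import readout, eyes, ticket gives the robot as it stands. The module is installed in compiled form; this text tells all that it offers.
- The arm moves only by the shell command python3 -m crank 'ROWS' [FORCE]. ROWS is JSON, a list of rows, each an object of numbers: "jaw": the opening in per cent of the stroke, from 0 (shut) to 100 (fully open); "x", "y", "z": the shift along the tool's x, y, z in mm; "ax", "ay", "az": the turn, a rotation vector about the tool's x, y, z in degrees. In form: [{"jaw": .., "x": .., "y": .., "z": .., "ax": .., "ay": .., "az": ..}, ...]. A call has 1 to 12 rows; each row shifts and turns the commanded pose from where the row before left it, along the tool's axes as they then stand; what a row does not reach is not made up. A row lasts 1/8 s, in which the tool goes at most 62.5 mm and 10.7 degrees, less where a joint would pass 70% of its speed; a pose out of reach is approached as far as the arm can. A call with a gripper value outside its range is refused whole. The fingers move at their own pace and stop on an object; FORCE is the grip in N (left out, the last holds). Time passes only in rows, so rows that do not move let the fingers close. It gives the time, the measured TCP pose, the force and the opening at its end, in the units of the state.
- readout.get_obs(): the state, without advancing time (a new reading comes with each control period).
- eyes.read_camera(name): name is "side" or "top"; returns (picture, depth): 384x512x3 uint8, red, green, blue; 384x512 float32, m along the optical axis (not along the pixel's ray), 0 where there is no reading.
- eyes.calibration(name): a dict with "fx", "fy", "cx", "cy" (pixels), "R" (3x3) and "t" (3): a world point X has camera coordinates R X + t. Camera axes: x right, y down, z forward; pixel columns grow to the right and rows downward; lengths in m; the calibration is good to about 2 mm. A picture is of the moment at which its call begins. calibration takes no time and is no camera call.
- ticket.hand_in(): hands the job in, once; it reports no verdict.
The state is a dict: "t": time; "q": joint angles; "joint_vel": joint speeds; "joint_torque": joint torques, N m; "eef_pos": TCP position; "tool_rot": TCP orientation; "contact_force": force on the tool from outside, world axes, zero at the start; "torque": the same for the moment, N m; "gripper_width": opening from 0.0 (shut) to 1.0 (fully open).
Only numpy, scipy, OpenCV 4.12 (cv2) and the standard library are available. Lean on these libraries where they do the work, as an engineer would, in place of code of your own. Each camera call takes 0.05 s, during which the arm holds its last target. There are 200 camera calls.

## Task

The big steel hot-air nozzle is jammed over the small brass one, which comes up with it unless held down: slide the nested pair along the bench, keeping it down on the surface or only just skimming it, into the open mouth of the yellow-and-blue stripping fork until the round brass flange is home under both yellow lips. Pull the big nozzle straight up off the small one, which stays standing in the fork, then turn it square with the aluminium parking post and lower it by hand, not dropped, fully down over the post until its rim rests on the blue base. Let go and leave the other things on the bench alone.

Things in the scene. Friction and masses are not known exactly. Their poses are not given: they have to be found in the camera images.
- big_mid (a point): centre, half-way up, of the big nozzle: bright steel, loose, 0.22 kg, 100 mm tall. Lower 60 mm: square skirt 58 mm across, open below, bore 50 mm square and 54 mm deep. Upper 40 mm: the neck. x and y along the square's sides, z up; all quarter turns alike. At the start it sits over the small nozzle, its lower rim 24 mm above the bench.
- big_neck (a point): centre of the big nozzle's neck, 30 mm above big_mid: solid steel square 34 mm across and 40 mm tall (84 to 124 mm above the bench at the start), sides parallel to the skirt's; grip it here from above. Axes as big_mid.
- small_mid (a point): centre, half-way up, of the small nozzle: brass, loose, 0.35 kg, 78 mm tall. Round flange 100 mm across, 6 mm thick, polished, slides easily on the bench; round stem 42 mm across up to 24 mm; then a square body 45 mm across hidden in the big nozzle. Its spring pads grip the bore: pulling the two apart (54 mm) takes 7 to 13 N, more than its weight, unless its flange is held down.
- fork_seat (a point): seat of the fixed stripping fork, at bench height: where the flange's centre sits when home. x points into the fork. Two yellow lips (underside 10, top 17 mm above the bench) run from x = -45 to 65 mm, inner edges at y = +-30 mm; blue side walls below them at y = +-57 mm (142 mm wide over all), blue back wall 17 mm high at x = 57 mm. Its floor is the bench.
- fork_mouth (a point): middle of the fork's open mouth, between the lips' front ends, at bench height, 45 mm before fork_seat along the fork's -x. Axes as fork_seat.
- post_base (a point): centre of the top of the parking post's blue base (110 x 110 x 14 mm, fixed), 14 mm above the bench. From it rises a square aluminium post, 45 mm across, 50 mm high, its top 14 mm tapering to 31 mm across. x and y along the square's sides, z up; any quarter turn of the big nozzle fits.
- solder_spool: loose aluminium solder reel standing on end, 60 mm wide, 50 tall; origin under its centre, on the bench; leave alone
- flux_bottle: loose amber bottle with black cap, 44 mm wide, 110 tall; origin under its centre, on the bench; leave alone
- screwdriver: loose screwdriver with orange handle lying flat, 180 mm long; origin under its centre, on the bench; leave alone
- brush: loose black-handled brush lying flat, 170 mm long; origin under its centre, on the bench; leave alone
- paste_jar: loose white jar with green lid, 64 mm wide, 55 tall; origin under its centre, on the bench; leave alone
- chip_tray: loose black tray of chips, 150 x 100 x 20 mm; origin under its centre, on the bench; leave alone
- circuit_board: loose green circuit board lying flat, 160 x 120 mm; origin under its centre, on the bench; leave alone
There are look-alikes about, which are no part of the job. Leave any purple look-alike of the part that bears big_mid alone. Several things look just like the part that bears small_mid: the one meant starts farthest to the robot's left.

How it is judged:
By the outcome, as a careful person would: the job done as asked, in the order asked, and still so for the second after the job is handed in, with the robot touching nothing.
It also fails if it takes over 64 s, if anything falls off the work surface, if the arm or the gripper's body presses on something with over 40 N, if the wrist force passes 120 N, or if a joint passes its speed limit or range.

## Working session

There is one attempt and no reset: what is moved stays moved. The work goes in short steps, Python scripts to look and compute and a shell command to move; the robot and the scene stay as the last step left them, time stands still between calls to the robot, and variables do not carry over. Pictures are saved under pics/ and viewed, about 8 in all and at most 12, crops included, and the job is handed in when it is done.

```bash
mkdir -p pics; cat > h.py <<'E'
import numpy as np, cv2
from station import readout, eyes, ticket
def cam(n):
    p,d=eyes.read_camera(n); return p,d,eyes.calibration(n)
def ray_plane(c,u,v,z):
    R=np.array(c["R"]);t=np.array(c["t"]);o=-R.T@t
    d=R.T@np.array([(u-c["cx"])/c["fx"],(v-c["cy"])/c["fy"],1.]); return o+d*(z-o[2])/d[2]
def cloud(d,c):
    R=np.array(c["R"]);t=np.array(c["t"]);v,u=np.indices(d.shape)
    X=np.stack([(u-c["cx"])/c["fx"]*d,(v-c["cy"])/c["fy"]*d,d],-1)
    return (X-t)@R
def proj(c,X):
    x=np.array(c["R"])@np.array(X)+np.array(c["t"]); return c["fx"]*x[0]/x[2]+c["cx"],c["fy"]*x[1]/x[2]+c["cy"]
E
python3 - <<'E'
from h import *
for n in("top","side"):
    p,d,c=cam(n); np.savez(f"/tmp/{n}0.npz",p=p,d=d)
    cv2.imwrite(f"pics/{n}0.png",cv2.resize(p[...,::-1],(800,600)))
    print(n,c,(d>0).mean())
print(readout.get_obs())
E
```

```text
top {'fx': 351.47385569039386, 'fy': 351.47385569039386, 'cx': 256.5742389407232, 'cy': 192.97366809317037, 'R': array([[-0.02343791, -0.99972467,  0.00111855],
       [-0.98523676,  0.02290843, -0.1696577 ],
       [ 0.16958537, -0.00507846, -0.98550242]]), 't': array([-0.00309789,  0.5712696 ,  1.13952253])} 0.9959869384765625
side {'fx': 461.563638698511, 'fy': 461.563638698511, 'cx': 244.4835990082461, 'cy': 191.59244675285342, 'R': array([[ 0.39137965, -0.92004739, -0.01829661],
       [-0.56385292, -0.22404989, -0.79490347],
       [ 0.72724951,  0.32142564, -0.60645997]]), 't': array([-0.22411683,  0.37227432,  1.21780255])} 0.9960784912109375
{'t': 0.1, 'q': array([-1.22807943,  0.4777523 ,  0.02237017,  1.5563368 , -0.01152693,
        1.10930077, -0.08308658]), 'joint_vel': array([-9.65458166e-04, -1.91519388e-03,  3.25724955e-04, -2.47776671e-03,
        2.94668572e-05,  8.87265641e-04, -1.97743393e-03]), 'joint_torque': array([ 3.76992597e-03, -5.97756314e+01,  1.61343914e+00, -2.81951040e+01,
        1.28376242e-02,  4.95853266e-03, -1.16996000e-05]), 'eef_pos': array([0.29386229, 0.60701938, 0.19310681]), 'tool_rot': array([-1.32038433e-04,  2.23505806e-01,  9.74702241e-01, -8.23920026e-04]), 'contact_force': array([ 0.31031876,  0.86713089, -0.96824505]), 'torque': array([ 0.00848082, -0.03184931, -0.01226245]), 'gripper_width': 1.0010063775226972}
```

View pics/top0.png

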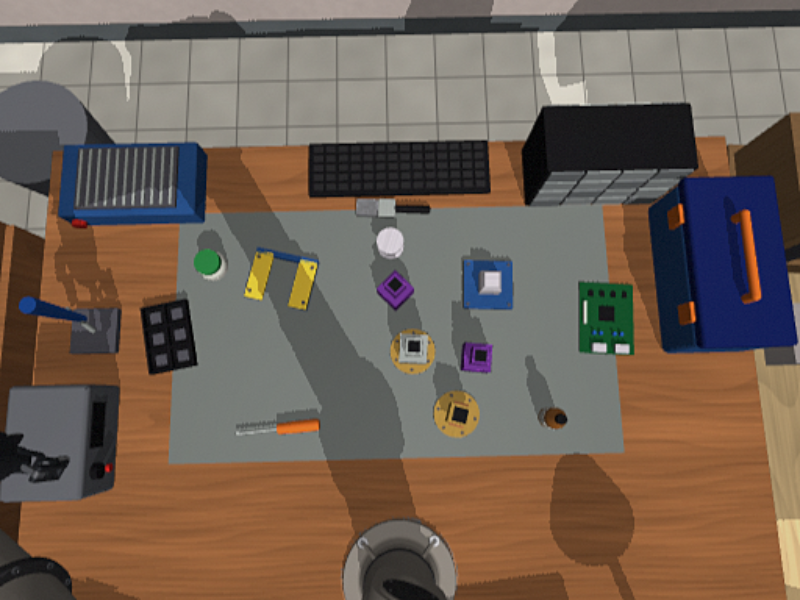

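View pics/side0.png

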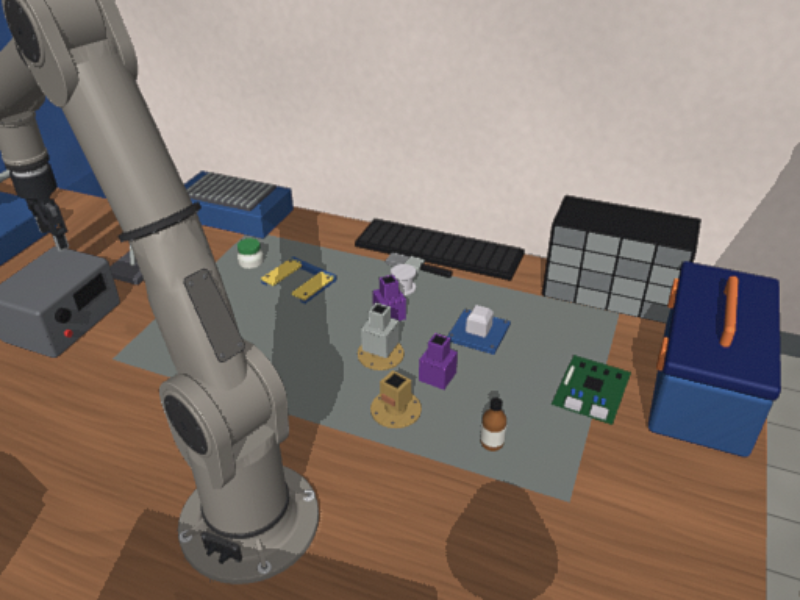

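```bash
cat >> h.py <<'E'
def rect(pts,z,c):
    """pixel mask points (u,v) -> world rect at plane z"""
    W=np.array([ray_plane(c,u,v,z)[:2] for u,v in pts])*1000
    (x,y),(w,h),a=cv2.minAreaRect(W.astype(np.float32)); return np.round([x,y,w,h,a],1),np.round(W.mean(0),1)
def comps(m,minarea=15):
    n,l,s,ce=cv2.connectedComponentsWithStats(m.astype(np.uint8)); 
    return [(np.argwhere(l==i)[:,::-1],s[i]) for i in range(1,n) if s[i][4]>=minarea]
E
python3 - <<'E'
from h import *
for n in("top","side"):
    f=np.load(f"/tmp/{n}0.npz");p,d=f["p"],f["d"];c=eyes.calibration(n)
    P=cloud(d,c); hsv=cv2.cvtColor(p,cv2.COLOR_RGB2HSV); H,S,V=[hsv[...,i].astype(int) for i in range(3)]
    x,y,z=P[...,0],P[...,1],P[...,2]; reg=(x>.35)&(x<.95)&(y>-.3)&(y<.5)
    for nm,m,zz in [("yellow",reg&(H>22)&(H<34)&(S>150)&(abs(z-.017)<.012),.017),
      ("bluebase",reg&(H>100)&(H<120)&(S>120)&(abs(z-.014)<.01),.014),
      ("posttop",reg&(S<60)&(abs(z-.064)<.006)&(V>120),.064),
      ("necktop",reg&(abs(z-.124)<.006)&(S<80),.124),
      ("shoulder",reg&(abs(z-.084)<.006)&(S<60),.084),
      ("brass",reg&(H>12)&(H<25)&(S>90)&(abs(z-.006)<.008),.006)]:
        for pts,s in comps(m): print(n,nm,s.tolist(),*rect(pts,zz,c))
p=np.load("/tmp/top0.npz")["p"];q=np.load("/tmp/side0.npz")["p"]
a=cv2.resize(p[140:290,140:340,::-1],(800,600),interpolation=cv2.INTER_CUBIC)
cv2.imwrite("pics/crop1.png",a)
E
```

```text
top yellow [156, 162, 19, 30, 330] [645.9 300.6  41.3 105.8  75.9] [643.9 300.5]
top yellow [185, 167, 18, 31, 338] [621.2 202.8  41.3 106.2  75.8] [620.7 203.2]
top bluebase [111, 99, 22, 44, 97] [844.4 438.2  63.7 173.2  68.7] [832.4 443. ]
top bluebase [164, 158, 40, 12, 104] [687.2 239.  143.5  15.1  76.3] [688.3 238.6]
top bluebase [297, 166, 31, 32, 691] [ 613.2 -211.2  105.8  109.1   86.7] [ 611.5 -210.6]
top posttop [309, 174, 11, 11, 102] [ 611.7 -210.5   33.5   35.2   86.9] [ 612.6 -211.7]
top necktop [259, 216, 12, 11, 111] [468.8 -38.7  34.5  31.2  88.7] [468.9 -37.7]
top shoulder [103, 94, 11, 38, 201] [8.561e+02 4.849e+02 1.338e+02 3.110e+01 1.000e-01] [856.8 484.1]
top shoulder [255, 213, 19, 19, 182] [469.6 -38.6  56.6  57.5  84.9] [467.4 -38.4]
top brass [313, 93, 20, 39, 301] [ 873.5 -263.3   68.2  146.7   89.2] [ 875.4 -261.1]
top brass [132, 96, 69, 39, 516] [908.  293.8 285.7 115.2  66.2] [901.  280.6]
top brass [132, 107, 59, 29, 497] [852.  323.3 210.7 107.   88.7] [837.6 333.8]
top brass [133, 108, 8, 9, 28] [888.3 414.2  32.4  25.5   2.1] [884.1 415.5]
top br
[... 1100 characters left out ...]
5.5  75.8] [685.2 241.5]
side bluebase [288, 199, 38, 27, 431] [ 606.2 -214.7  109.   117.4   87.6] [ 594.4 -219.9]
side posttop [301, 195, 14, 10, 82] [ 607.9 -215.8   38.2   42.1   86.3] [ 608.7 -215. ]
side posttop [231, 214, 16, 7, 41] [440.4 -37.9  54.9  15.5  87.3] [441.  -38.1]
side necktop [236, 194, 14, 10, 88] [464.3 -41.7  37.6  40.1  83.4] [465.2 -41.4]
side shoulder [154, 117, 20, 17, 78] [849.5 481.8  36.6 140.2  89.7] [844.9 482.2]
side shoulder [231, 204, 24, 12, 134] [463.8 -41.1  59.   63.3   3. ] [456.4 -45.9]
side brass [229, 220, 30, 17, 258] [454.6 -47.7  75.4  96.7  29.1] [449.6 -49.2]
side brass [262, 253, 7, 8, 27] [ 358.5 -158.9   33.5   15.9   46.6] [ 360.7 -158.8]
```

View pics/crop1.png

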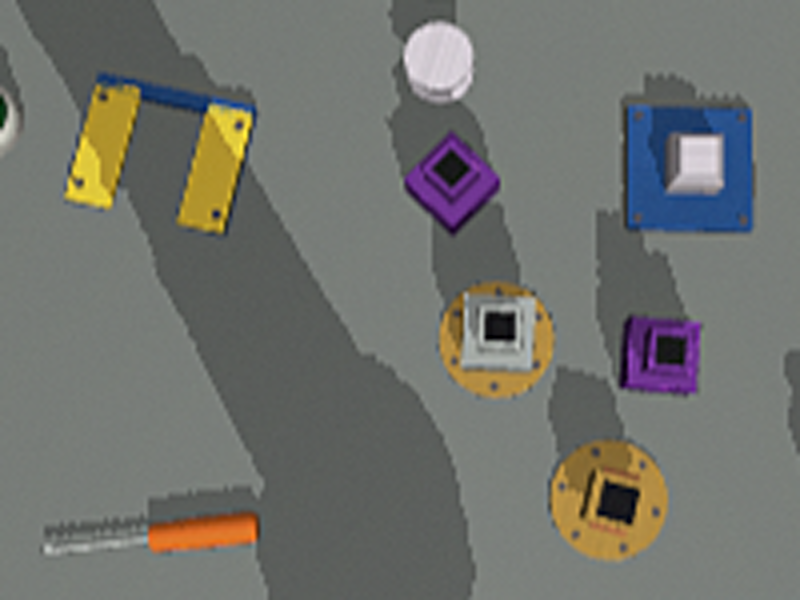

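Could be taken for the target (crop1 pixels): steel nozzle on brass flange (497,327); bare brass nozzle (610,500); purple nozzles (452,180) and (661,353). Only (497,327) is steel, and its flange is the leftmost brass one, so I take it. The fork is at (160,155), the post at (690,165).

```bash
python3 -m crank '[{"jaw":100,"az":-7.6},{"jaw":100,"az":-7.6},{"jaw":100,"az":-7.6},{"jaw":100,"x":-25.5,"y":-49.5},{"jaw":100,"x":-25.5,"y":-49.5},{"jaw":100,"x":-25.5,"y":-49.5},{"jaw":100,"x":-25.5,"y":-49.5},{"jaw":100,"x":-25.5,"y":-49.5},{"jaw":100,"x":-25.5,"y":-49.5},{"jaw":100,"x":-25.5,"y":-49.5},{"jaw":100,"x":-25.5,"y":-49.5},{"jaw":100,"x":-25.5,"y":-49.5}]' 60
python3 -m crank '[{"jaw":100,"x":5.9,"y":-47.9},{"jaw":100,"x":5.9,"y":-47.9},{"jaw":100,"x":5.9,"y":-47.9},{"jaw":100,"x":5.9,"y":-47.9},{"jaw":100},{"jaw":100},{"jaw":100}]'
cat >> h.py <<'E'
def tcp():
    o=readout.get_obs(); from scipy.spatial.transform import Rotation as Ro
    q=o["tool_rot"]; M=Ro.from_quat([q[1],q[2],q[3],q[0]]).as_matrix()
    print("t",round(o["t"],2),"tcp",np.round(o["eef_pos"]*1000,1),"jawyaw",np.round(np.degrees(np.arctan2(M[1,1],M[0,1])),2),"zax",np.round(M[:,2],3),"F",np.round(o["contact_force"],1),"w",round(o["gripper_width"]*85,1)); return o["eef_pos"]*1000,M
def togo(tx,ty,tz):
    p,M=tcp(); print("tool shift mm",np.round(M.T@(np.array([tx,ty,tz])-p),1))
E
python3 -c "
from h import *
togo(466.5,-40,87)"
```

```text
t 0.1 tcp [293.9 607.  193.1] jawyaw 64.17 zax [-0.001 -0.002 -1.   ] F [ 0.3  0.9 -1. ] w 85.1
tool shift mm [-437.3 -507.   107. ]schema error: expected keys jaw, x, y, z, ax, ay, az
schema error: expected keys jaw, x, y, z, ax, ay, az
```

```bash
python3 -m crank '[{"jaw":100,"x":0,"y":0,"z":0,"ax":0,"ay":0,"az":-7.6},{"jaw":100,"x":0,"y":0,"z":0,"ax":0,"ay":0,"az":-7.6},{"jaw":100,"x":0,"y":0,"z":0,"ax":0,"ay":0,"az":-7.6},{"jaw":100,"x":-25.5,"y":-49.5,"z":0,"ax":0,"ay":0,"az":0},{"jaw":100,"x":-25.5,"y":-49.5,"z":0,"ax":0,"ay":0,"az":0},{"jaw":100,"x":-25.5,"y":-49.5,"z":0,"ax":0,"ay":0,"az":0},{"jaw":100,"x":-25.5,"y":-49.5,"z":0,"ax":0,"ay":0,"az":0},{"jaw":100,"x":-25.5,"y":-49.5,"z":0,"ax":0,"ay":0,"az":0},{"jaw":100,"x":-25.5,"y":-49.5,"z":0,"ax":0,"ay":0,"az":0},{"jaw":100,"x":-25.5,"y":-49.5,"z":0,"ax":0,"ay":0,"az":0},{"jaw":100,"x":-25.5,"y":-49.5,"z":0,"ax":0,"ay":0,"az":0},{"jaw":100,"x":-25.5,"y":-49.5,"z":0,"ax":0,"ay":0,"az":0}]' 60
python3 -m crank '[{"jaw":100,"x":5.9,"y":-47.9,"z":0,"ax":0,"ay":0,"az":0},{"jaw":100,"x":5.9,"y":-47.9,"z":0,"ax":0,"ay":0,"az":0},{"jaw":100,"x":5.9,"y":-47.9,"z":0,"ax":0,"ay":0,"az":0},{"jaw":100,"x":5.9,"y":-47.9,"z":0,"ax":0,"ay":0,"az":0},{"jaw":100,"x":0,"y":0,"z":0,"ax":0,"ay":0,"az":0},{"jaw":100,"x":0,"y":0,"z":0,"ax":0,"ay":0,"az":0}]'
python3 -c "
from h import *
togo(466.5,-40,87)"
```

```text
t: 1.6
eef_pos: [0.5, 0.1488, 0.1939]
tool_rot: [-0.0, 0.026, 1.0, 0.0]
contact_force: [0.6, -0.2, 0.3]
gripper_width: 1.002
t: 2.35
eef_pos: [0.466, -0.039, 0.1939]
tool_rot: [-0.0, 0.026, 1.0, 0.0]
contact_force: [0.1, -0.3, -0.6]
gripper_width: 1.001
t 2.35 tcp [466.  -39.  193.9] jawyaw 86.97 zax [-0.  0. -1.] F [ 0.1 -0.3 -0.6] w 85.1
tool shift mm [ -0.6  -1.  106.9]
```

```bash
python3 -m crank '[{"jaw":100,"x":0,"y":0,"z":35,"ax":0,"ay":0,"az":0},{"jaw":100,"x":0,"y":0,"z":35,"ax":0,"ay":0,"az":0},{"jaw":100,"x":0,"y":0,"z":22,"ax":0,"ay":0,"az":0},{"jaw":100,"x":0,"y":0,"z":14,"ax":0,"ay":0,"az":0},{"jaw":30,"x":0,"y":0,"z":0,"ax":0,"ay":0,"az":0},{"jaw":30,"x":0,"y":0,"z":0,"ax":0,"ay":0,"az":0},{"jaw":20,"x":0,"y":0,"z":0,"ax":0,"ay":0,"az":0},{"jaw":20,"x":0,"y":0,"z":0,"ax":0,"ay":0,"az":0},{"jaw":20,"x":0,"y":0,"z":0,"ax":0,"ay":0,"az":0},{"jaw":20,"x":0,"y":0,"z":0,"ax":0,"ay":0,"az":0}]' 80
python3 - <<'E'
from h import *
tcp()
for n in("top","side"):
    p,d,c=cam(n); np.savez(f"/tmp/{n}1.npz",p=p,d=d)
    u,v=map(int,proj(c,[.466,-.04,.07])); a=p[v-38:v+37,u-50:u+50,::-1]; cv2.imwrite(f"/tmp/{n}.png",cv2.resize(a,(400,300),interpolation=cv2.INTER_CUBIC))
    P=cloud(d,c);z=P[...,2];hsv=cv2.cvtColor(p,cv2.COLOR_RGB2HSV)
    for pts,s in comps((abs(z-.006)<.008)&(hsv[...,1]>90)&(hsv[...,0]>12)&(hsv[...,0]<25)&(abs(P[...,0]-.466)<.08)&(abs(P[...,1]+.04)<.08),30):
        print(n,s,rect(pts,.006,c))
cv2.imwrite("pics/grip.png",np.hstack([cv2.imread("/tmp/top.png"),cv2.imread("/tmp/side.png")]))
E
```

```text
t: 3.6
eef_pos: [0.4661, -0.0395, 0.0881]
tool_rot: [0.0, 0.026, 1.0, 0.0]
contact_force: [-0.3, -0.4, 0.1]
gripper_width: 0.2
t 3.6 tcp [466.1 -39.5  88.1] jawyaw 86.97 zax [ 0.  0. -1.] F [-0.3 -0.4  0.1] w 17.0
side [229 220  30  17 256] (array([454.6, -47.7,  75.4,  96.7,  29.1]), array([449.2, -49. ]))
```

View pics/grip.png

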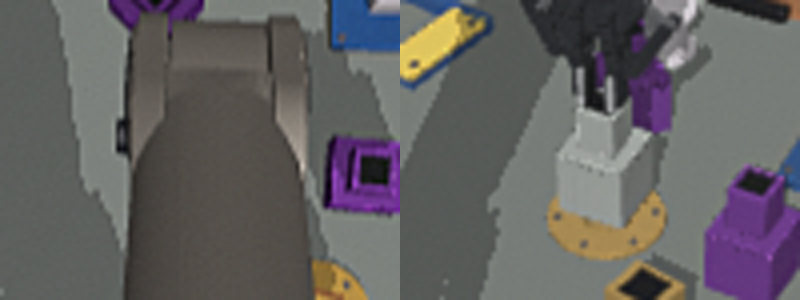

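```bash
python3 - <<'E'
from h import *
f=np.load("/tmp/side1.npz");d=f["d"];p=f["p"];c=eyes.calibration("side");P=cloud(d,c)*1000
u,v=map(int,proj(c,[.466,-.04,.07]));print(u,v, "tcp px",proj(c,[.4661,-.0395,.0881]))
u0,v0=u-50,v-38
for a,b in [(580,95),(600,95),(620,95),(600,80),(600,70),(590,105),(610,108),(600,120),(600,130),(590,150),(630,180),(560,40)]:
    uu,vv=u0+(a-400)//4,v0+b//4; print(a,b,uu,vv,np.round(P[vv,uu]),p[vv,uu])
E
```

```text
242 210 tcp px (np.float64(242.32701137630147), np.float64(206.54229483104706))
580 95 237 195 [457. -26. 138.] [131 132 134]
600 95 242 195 [482. -33. 122.] [66 65 67]
620 95 247 195 [457. -60. 147.] [33 35 38]
600 80 242 192 [568.   6.  62.] [65 41 80]
600 70 242 189 [585.  13.  61.] [ 82  47 105]
590 105 239 198 [464. -29. 122.] [41 40 40]
610 108 244 199 [457. -50. 129.] [161 163 165]
600 120 242 202 [454. -44. 117.] [151 155 151]
600 130 242 204 [451. -45. 111.] [145 151 146]
590 150 239 209 [455. -33.  84.] [148 152 148]
630 180 249 217 [454. -68.  62.] [103 105 103]
560 40 232 182 [464.  -7. 179.] [52 53 57]
```

```bash
python3 - <<'E'
from h import *
c=eyes.calibration("side")
f=np.load("/tmp/side0.npz");P=cloud(f["d"],c)*1000
m=(abs(P[...,0]-294)<70)&(abs(P[...,1]-607)<70)&(P[...,2]>120)
print("start tips (open): z low pct",np.round(np.percentile(P[m][:,2],[0,1,3,10,50]),1), P[m].min(0),P[m].max(0))
f=np.load("/tmp/side1.npz");P=cloud(f["d"],c)*1000;p=f["p"]
m=(abs(P[...,0]-466)<60)&(abs(P[...,1]+40)<70)&(P[...,2]>100)
for lo in range(100,260,8):
    k=m&(P[...,2]>=lo)&(P[...,2]<lo+8)
    if k.any(): print(lo,k.sum(),P[k].min(0).round(),P[k].max(0).round(),p[k].mean(0).round())
E
```

```text
start tips (open): z low pct [120.1 122.4 125.6 128.5 387.6] [224.54649811 537.28227476 120.10304918] [363.55159082 676.93221078 574.97715923]
100 32 [448. -58. 100.] [480. -22. 108.] [131. 135. 131.]
108 29 [448. -59. 108.] [481. -24. 116.] [139. 143. 139.]
116 39 [449. -58. 116.] [486. -24. 124.] [117. 120. 118.]
124 30 [452. -58. 124.] [482. -24. 132.] [86. 88. 88.]
132 22 [454. -61. 133.] [473. -18. 140.] [69. 69. 72.]
140 27 [453. -63. 140.] [476. -16. 148.] [68. 68. 72.]
148 21 [452. -62. 149.] [475. -16. 156.] [85. 84. 89.]
156 28 [451. -62. 156.] [475. -19. 164.] [70. 71. 72.]
164 27 [450. -71. 166.] [482.   3. 172.] [46. 46. 50.]
172 57 [446. -80. 172.] [477.   2. 180.] [44. 44. 48.]
180 44 [450. -82. 180.] [479.   9. 188.] [43. 44. 47.]
188 54 [448. -89. 188.] [481.  14. 196.] [42. 43. 46.]
196 57 [446. -92. 196.] [480.  17. 204.] [44. 45. 48.]
204 57 [446. -97. 204.] [472.  23. 212.] [47. 47. 51.]
212 79 [ 444. -103.  212.] [484.  26. 220.] [57. 58. 61.]
220 99 [ 444. -103.  220.] [478.  23. 228.] [59. 60. 63.]
228 74 [443. -87. 228.] [470.   1. 236.] [48. 50. 53.]
236 31 [450. -79. 236.] [473.   2. 243.] [46. 47. 50.]
244 11 [451. -77. 244.] [472. -65. 252.] [40. 41. 42.]
252 35 [429. -78. 253.] [472. -11. 260.] [42. 43. 45.]
```

```bash
python3 - <<'E'
from h import *
c=eyes.calibration("side")
f=np.load("/tmp/side0.npz");P=cloud(f["d"],c)*1000;p=f["p"]
print(proj(c,[.294,.607,.193]))
m=(abs(P[...,0]-294)<60)&(abs(P[...,1]-607)<70)&(P[...,2]>130)
for lo in range(130,340,10):
    k=m&(P[...,2]>=lo)&(P[...,2]<lo+10)
    if k.any(): print(lo,k.sum(),P[k].min(0).round(),P[k].max(0).round(),p[k].mean(0).round())
tcp()
a=np.hstack([cv2.resize(p[110:190,0:107,::-1],(400,300)),cv2.resize(np.load("/tmp/side1.npz")["p"][140:245,170:310,::-1],(400,300))])
cv2.imwrite("pics/cmp.png",a)
E
```

```text
(np.float64(39.31801255151447), np.float64(166.2427977225276))
130 160 [234. 595. 130.] [354. 677. 135.] [ 95.  97. 101.]
240 19 [264. 557. 242.] [317. 655. 250.] [75. 76. 77.]
250 36 [264. 554. 250.] [316. 659. 260.] [50. 51. 52.]
260 29 [262. 554. 260.] [309. 653. 270.] [59. 59. 59.]
270 36 [262. 552. 270.] [320. 659. 279.] [55. 55. 56.]
280 13 [261. 539. 280.] [312. 659. 290.] [46. 41. 41.]
290 51 [247. 538. 290.] [312. 672. 300.] [41. 41. 43.]
300 35 [251. 537. 300.] [315. 677. 310.] [39. 40. 44.]
310 39 [252. 538. 310.] [308. 666. 320.] [41. 41. 43.]
320 62 [249. 538. 320.] [304. 634. 330.] [40. 40. 42.]
330 72 [252. 540. 330.] [304. 629. 340.] [45. 46. 48.]
t 3.7 tcp [466.  -39.5  88. ] jawyaw 86.97 zax [ 0.  0. -1.] F [ 0.6 -0.6  0.2] w 17.0
```

View pics/cmp.png

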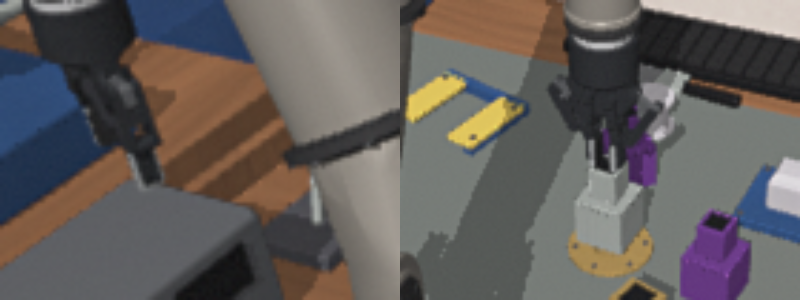

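The fingertips really stand about 36 mm behind the reported TCP. The start picture shows the open tips at z=242 against 206 expected, and here they closed above the neck, touching nothing. I'll open, go 36 mm lower and grip again.

```bash
python3 -m crank '[{"jaw":100,"x":0,"y":0,"z":0,"ax":0,"ay":0,"az":0},{"jaw":100,"x":0,"y":0,"z":0,"ax":0,"ay":0,"az":0},{"jaw":100,"x":0,"y":0,"z":0,"ax":0,"ay":0,"az":0},{"jaw":100,"x":0,"y":0,"z":0,"ax":0,"ay":0,"az":0},{"jaw":100,"x":0,"y":0,"z":12,"ax":0,"ay":0,"az":0},{"jaw":100,"x":0,"y":0,"z":12,"ax":0,"ay":0,"az":0},{"jaw":100,"x":0,"y":0,"z":11,"ax":0,"ay":0,"az":0},{"jaw":100,"x":0,"y":0,"z":0,"ax":0,"ay":0,"az":0}]' 80
python3 -m crank '[{"jaw":20,"x":0,"y":0,"z":0,"ax":0,"ay":0,"az":0},{"jaw":20,"x":0,"y":0,"z":0,"ax":0,"ay":0,"az":0},{"jaw":20,"x":0,"y":0,"z":0,"ax":0,"ay":0,"az":0},{"jaw":20,"x":0,"y":0,"z":0,"ax":0,"ay":0,"az":0},{"jaw":20,"x":0,"y":0,"z":0,"ax":0,"ay":0,"az":0},{"jaw":20,"x":0,"y":0,"z":0,"ax":0,"ay":0,"az":0}]'
python3 - <<'E'
from h import *
tcp()
p,d,c=cam("side");np.savez("/tmp/side2.npz",p=p,d=d)
P=cloud(d,c);z=P[...,2]
cv2.imwrite("pics/grip2.png",cv2.resize(p[140:245,170:310,::-1],(560,420)))
E
```

```text
t: 4.7
eef_pos: [0.465, -0.0396, 0.0518]
tool_rot: [-0.001, 0.026, 1.0, -0.0]
contact_force: [0.5, 1.0, -0.2]
gripper_width: 0.993
t: 5.45
eef_pos: [0.4665, -0.0396, 0.0535]
tool_rot: [0.0, 0.027, 1.0, 0.0]
contact_force: [-0.6, -0.7, 7.0]
gripper_width: 0.382
t 5.45 tcp [466.5 -39.6  53.5] jawyaw 86.96 zax [ 0.001  0.    -1.   ] F [-0.6 -0.7  7. ] w 32.5
```

View pics/grip2.png

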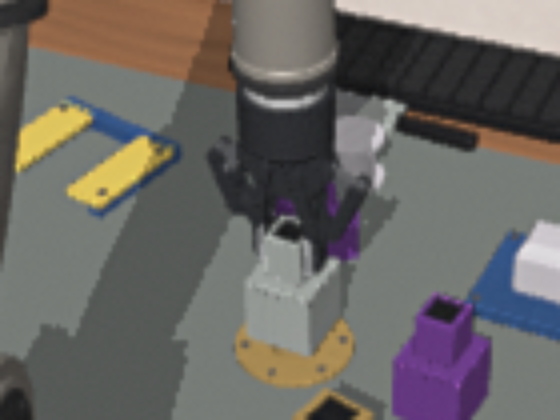

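```bash
python3 -m crank '[{"jaw":20,"x":0,"y":0,"z":-1,"ax":0,"ay":0,"az":0},{"jaw":20,"x":-1.0,"y":10,"z":0,"ax":0,"ay":0,"az":0},{"jaw":20,"x":-1.7,"y":20,"z":0,"ax":0,"ay":0,"az":0},{"jaw":20,"x":-1.7,"y":20,"z":0,"ax":0,"ay":0,"az":0},{"jaw":20,"x":-1.7,"y":20,"z":0,"ax":0,"ay":0,"az":0},{"jaw":20,"x":-1.7,"y":20,"z":0,"ax":0,"ay":0,"az":0},{"jaw":20,"x":-1.7,"y":20,"z":0,"ax":0,"ay":0,"az":0},{"jaw":20,"x":-1.7,"y":20,"z":0,"ax":0,"ay":0,"az":0},{"jaw":20,"x":-1,"y":10,"z":0,"ax":0,"ay":0,"az":0}]'
python3 -c "
from h import *
togo(510.2,281.5,53)"
```

```text
t: 6.62
eef_pos: [0.4851, 0.1014, 0.0536]
tool_rot: [-0.0, 0.025, 1.0, 0.0]
contact_force: [-0.2, -1.6, -2.0]
gripper_width: 0.385
t 6.62 tcp [485.1 101.4  53.6] jawyaw 87.09 zax [-0.001  0.    -1.   ] F [-0.2 -1.6 -2. ] w 32.7
tool shift mm [-16.  181.1   0.6]
```

```bash
python3 -m crank '[{"jaw":20,"x":-1.3,"y":15,"z":0,"ax":0,"ay":0,"az":0},{"jaw":20,"x":-1.7,"y":20,"z":0,"ax":0,"ay":0,"az":0},{"jaw":20,"x":-1.7,"y":20,"z":0,"ax":0,"ay":0,"az":0},{"jaw":20,"x":-1.7,"y":20,"z":0,"ax":0,"ay":0,"az":0},{"jaw":20,"x":-1.7,"y":20,"z":0,"ax":0,"ay":0,"az":0},{"jaw":20,"x":-1.7,"y":20,"z":0,"ax":0,"ay":0,"az":0},{"jaw":20,"x":-1.7,"y":20,"z":0,"ax":0,"ay":0,"az":0},{"jaw":20,"x":-1.7,"y":20,"z":0,"ax":0,"ay":0,"az":0},{"jaw":20,"x":-1.7,"y":16,"z":0,"ax":0,"ay":0,"az":0},{"jaw":20,"x":-1,"y":10,"z":0,"ax":0,"ay":0,"az":0},{"jaw":20,"x":0,"y":0,"z":0,"ax":0,"ay":0,"az":0}]'
python3 - <<'E'
from h import *
tcp()
for n in("top","side"):
    p,d,c=cam(n);np.savez(f"/tmp/{n}3.npz",p=p,d=d);P=cloud(d,c);x,y,z=[P[...,i] for i in range(3)]
    hsv=cv2.cvtColor(p,cv2.COLOR_RGB2HSV); H,S=hsv[...,0],hsv[...,1]
    for nm,m,zz in[("flange",(abs(x-.51)<.07)&(abs(y-.28)<.07)&(z<.012)&(S>90)&(H>12)&(H<25),.006),("lip",(abs(x-.63)<.1)&(abs(y-.25)<.12)&(H>22)&(H<34)&(S>150),.017)]:
        for pts,s in comps(m): print(n,nm,s.tolist(),*rect(pts,zz,c))
    u,v=map(int,proj(c,[.56,.27,.03])); cv2.imwrite(f"/tmp/{n}.png",cv2.resize(p[max(v-50,0):v+50,u-66:u+67,::-1],(400,300),interpolation=cv2.INTER_CUBIC))
cv2.imwrite("pics/mouth.png",np.hstack([cv2.imread("/tmp/top.png"),cv2.imread("/tmp/side.png")]))
E
```

```text
t: 8.0
eef_pos: [0.511, 0.2803, 0.0539]
tool_rot: [-0.0, 0.026, 1.0, 0.0]
contact_force: [-0.7, -0.6, -5.9]
gripper_width: 0.385
t 8.0 tcp [511.  280.3  53.9] jawyaw 87.03 zax [-0.  0. -1.] F [-0.7 -0.6 -5.9] w 32.7
top flange [160, 200, 26, 29, 255] [510.2 271.7  79.9  97.9  74.5] [502.8 264.6]
top lip [157, 162, 18, 30, 335] [645.6 300.7  41.2 108.   76. ] [643.5 300.5]
top lip [184, 167, 19, 31, 343] [620.8 202.9  41.3 107.   75.8] [620.4 203.3]
side flange [159, 191, 23, 15, 188] [501.8 261.   66.2  88.8  46.4] [499.1 259.3]
side lip [173, 167, 19, 13, 62] [649.2 293.   40.3  82.2  72.3] [649.5 293.2]
side lip [187, 175, 26, 16, 75] [616.3 199.3  38.4 101.3  74.7] [612.  200.7]
```

View pics/mouth.png

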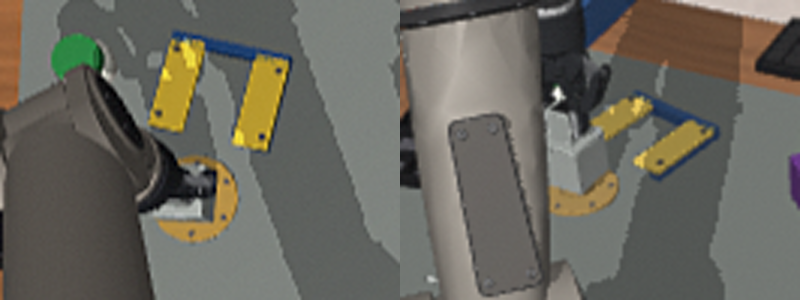

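```bash
python3 - <<'E'
from h import *
from scipy.optimize import least_squares
f=np.load("/tmp/top3.npz");p,d=f["p"],f["d"];c=eyes.calibration("top");P=cloud(d,c);x,y,z=[P[...,i] for i in range(3)]
hsv=cv2.cvtColor(p,cv2.COLOR_RGB2HSV); H,S=hsv[...,0],hsv[...,1]
pts,s=max(comps((abs(x-.51)<.07)&(abs(y-.28)<.07)&(z<.012)&(S>90)&(H>12)&(H<25)),key=lambda a:len(a[0]))
W=np.array([ray_plane(c,u,v,.006)[:2] for u,v in pts])*1000
hull=cv2.convexHull(W.astype(np.float32))[:,0]
g=hull[(hull[:,1]<275)]
r=least_squares(lambda q:np.hypot(g[:,0]-q[0],g[:,1]-q[1])-49,[513,281],loss="soft_l1"); print(r.x,np.round(r.fun,1))
E=r.x; fx=np.array([.969,-.245]);fy=np.array([.245,.969]);D=np.array([623.5,254.2])-E
print("flange->seat along fork x",D@fx,"lateral",D@fy,"world",D)
M=tcp()[1]; print("tool shift",M.T@np.append(D,0)); print("lateral fix tool",M.T@np.append(fy*(D@fy),0),"fwd unit",M.T@np.append(fx,0))
E
```

```text
[512.5244457  280.37811872] [ 0.5  0.3  0.9 -0.9 -0.1 -0.9  0.3 -0.2  0.   0.1  0.7  0.1  0. ]
flange->seat along fork x 113.94895120698077 lateral 1.8224137643086062 world [110.9755543  -26.17811872]
t 8.1 tcp [511.  278.6  53.9] jawyaw 86.93 zax [-0.    -0.001 -1.   ] F [-0.5 -0.3 -5.4] w 32.9
tool shift [-1.12219069e+02 -2.01927626e+01 -1.83906765e-02]
lateral fix tool [-3.51204861e-01  1.78730981e+00 -1.73976373e-03] fwd unit [-9.80738070e-01 -1.92714341e-01 -1.45962420e-04]
```

```bash
python3 -m crank '[{"jaw":20,"x":-6,"y":-1,"z":0.8,"ax":0,"ay":0,"az":0},{"jaw":20,"x":-10,"y":-1.8,"z":0,"ax":0,"ay":0,"az":0},{"jaw":20,"x":-10,"y":-1.8,"z":0,"ax":0,"ay":0,"az":0},{"jaw":20,"x":-10,"y":-1.8,"z":0,"ax":0,"ay":0,"az":0},{"jaw":20,"x":-10,"y":-1.8,"z":0,"ax":0,"ay":0,"az":0},{"jaw":20,"x":-10,"y":-1.8,"z":0,"ax":0,"ay":0,"az":0},{"jaw":20,"x":-10,"y":-1.8,"z":0,"ax":0,"ay":0,"az":0},{"jaw":20,"x":-10,"y":-1.8,"z":0,"ax":0,"ay":0,"az":0},{"jaw":20,"x":-10,"y":-1.8,"z":0,"ax":0,"ay":0,"az":0}]'
python3 -c "
from h import *
togo(622,252.4,53)"
```

```text
t: 9.22
eef_pos: [0.5968, 0.2598, 0.0536]
tool_rot: [0.0, 0.026, 1.0, 0.0]
contact_force: [-4.7, -0.1, 5.5]
gripper_width: 0.391
t 9.22 tcp [596.8 259.8  53.6] jawyaw 86.98 zax [ 0.     0.001 -1.   ] F [-4.7 -0.1  5.5] w 33.2
tool shift mm [-25.5  -6.1   0.6]
```

```bash
python3 -m crank '[{"jaw":20,"x":-7,"y":-1.6,"z":-0.4,"ax":0,"ay":0,"az":0},{"jaw":20,"x":-8,"y":-1.8,"z":0,"ax":0,"ay":0,"az":0},{"jaw":20,"x":-6,"y":-1.4,"z":0,"ax":0,"ay":0,"az":0},{"jaw":20,"x":-4,"y":-1,"z":0,"ax":0,"ay":0,"az":0},{"jaw":20,"x":0,"y":0,"z":0,"ax":0,"ay":0,"az":0},{"jaw":20,"x":0,"y":0,"z":0,"ax":0,"ay":0,"az":0}]'
python3 - <<'E'
from h import *
tcp()
for n in("top","side"):
    p,d,c=cam(n);np.savez(f"/tmp/{n}4.npz",p=p,d=d)
    u,v=map(int,proj(c,[.62,.25,.03])); cv2.imwrite(f"/tmp/{n}.png",cv2.resize(p[max(v-38,0):v+38,u-50:u+51,::-1],(400,300),interpolation=cv2.INTER_CUBIC))
cv2.imwrite("pics/seat.png",np.hstack([cv2.imread("/tmp/top.png"),cv2.imread("/tmp/side.png")]))
E
```

```text
t: 9.98
eef_pos: [0.6216, 0.2522, 0.0537]
tool_rot: [0.001, 0.027, 1.0, -0.0]
contact_force: [1.8, 0.0, 0.1]
gripper_width: 0.388
t 9.97 tcp [621.6 252.2  53.7] jawyaw 86.95 zax [ 0.002 -0.    -1.   ] F [1.8 0.  0.1] w 32.9
```

View pics/seat.png

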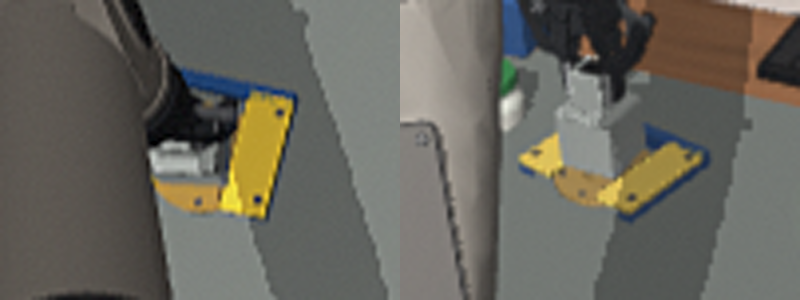

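```bash
python3 -m crank '[{"jaw":20,"x":0,"y":0,"z":0,"ax":0,"ay":0,"az":0},{"jaw":20,"x":0,"y":0,"z":-5,"ax":0,"ay":0,"az":0},{"jaw":20,"x":0,"y":0,"z":-6,"ax":0,"ay":0,"az":0},{"jaw":20,"x":0,"y":0,"z":-6,"ax":0,"ay":0,"az":0},{"jaw":20,"x":0,"y":0,"z":-6,"ax":0,"ay":0,"az":0}]' 110
python3 -m crank '[{"jaw":20,"x":0,"y":0,"z":-7,"ax":0,"ay":0,"az":0},{"jaw":20,"x":0,"y":0,"z":-7,"ax":0,"ay":0,"az":0},{"jaw":20,"x":0,"y":0,"z":-7,"ax":0,"ay":0,"az":0},{"jaw":20,"x":0,"y":0,"z":-7,"ax":0,"ay":0,"az":0},{"jaw":20,"x":0,"y":0,"z":-8,"ax":0,"ay":0,"az":0},{"jaw":20,"x":0,"y":0,"z":-8,"ax":0,"ay":0,"az":0},{"jaw":20,"x":0,"y":0,"z":-10,"ax":0,"ay":0,"az":0},{"jaw":20,"x":0,"y":0,"z":-12,"ax":0,"ay":0,"az":0},{"jaw":20,"x":0,"y":0,"z":-15,"ax":0,"ay":0,"az":0},{"jaw":20,"x":0,"y":0,"z":-15,"ax":0,"ay":0,"az":0},{"jaw":20,"x":0,"y":0,"z":0,"ax":0,"ay":0,"az":0}]'
python3 - <<'E'
from h import *
tcp()
p,d,c=cam("side");np.savez("/tmp/side5.npz",p=p,d=d)
u,v=map(int,proj(c,[.62,.25,.09])); cv2.imwrite("pics/lift.png",cv2.resize(p[max(v-60,0):v+60,u-80:u+80,::-1],(640,480),interpolation=cv2.INTER_CUBIC))
E
```

```text
t: 10.7
eef_pos: [0.6193, 0.2521, 0.0759]
tool_rot: [-0.001, 0.026, 1.0, -0.001]
contact_force: [-1.0, -0.4, -13.9]
gripper_width: 0.382
t: 12.08
eef_pos: [0.6219, 0.2529, 0.1746]
tool_rot: [0.001, 0.027, 1.0, 0.001]
contact_force: [0.0, -1.2, -2.2]
gripper_width: 0.378
t 12.07 tcp [621.9 252.9 174.6] jawyaw 86.96 zax [ 0.003  0.002 -1.   ] F [ 0.  -1.2 -2.2] w 32.1
```

View pics/lift.png

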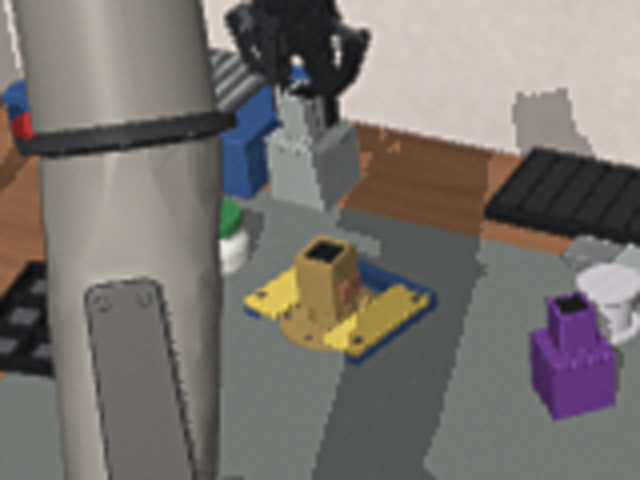

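```bash
python3 -m crank '[{"jaw":20,"x":-1,"y":-20,"z":0,"ax":0,"ay":0,"az":0},{"jaw":20,"x":-1,"y":-40,"z":0,"ax":0,"ay":0,"az":0},{"jaw":20,"x":-1,"y":-45,"z":0,"ax":0,"ay":0,"az":0},{"jaw":20,"x":-1,"y":-45,"z":0,"ax":0,"ay":0,"az":0},{"jaw":20,"x":-1,"y":-45,"z":0,"ax":0,"ay":0,"az":0},{"jaw":20,"x":-1,"y":-45,"z":0,"ax":0,"ay":0,"az":0},{"jaw":20,"x":-1,"y":-45,"z":0,"ax":0,"ay":0,"az":0},{"jaw":20,"x":-1,"y":-45,"z":0,"ax":0,"ay":0,"az":0},{"jaw":20,"x":-1,"y":-45,"z":0,"ax":0,"ay":0,"az":0},{"jaw":20,"x":-1,"y":-45,"z":0,"ax":0,"ay":0,"az":0},{"jaw":20,"x":-1,"y":-30,"z":0,"ax":0,"ay":0,"az":0},{"jaw":20,"x":-1.6,"y":-15,"z":0,"ax":0,"ay":0,"az":0}]'
python3 -m crank '[{"jaw":20,"x":0,"y":0,"z":0,"ax":0,"ay":0,"az":0},{"jaw":20,"x":0,"y":0,"z":0,"ax":0,"ay":0,"az":0}]'
python3 - <<'E'
from h import *
togo(610.2,-212.3,174)
def edges(n,k):
    f=np.load(f"/tmp/{n}{k}.npz");p,d=f["p"],f["d"];c=eyes.calibration(n);P=cloud(d,c)
    hsv=cv2.cvtColor(p,cv2.COLOR_RGB2HSV);H,S=hsv[...,0],hsv[...,1]
    m=(H>100)&(H<120)&(S>120)&(abs(P[...,2]-.014)<.01)&(abs(P[...,0]-.611)<.08)&(abs(P[...,1]+.211)<.08)
    pts=max(comps(m),key=lambda a:len(a[0]))[0]
    W=np.array([ray_plane(c,u,v,.014)[:2] for u,v in pts])*1000
    # for each edge: extreme pixel per row/col -> line
    out=[]
    for ax,sg in((0,1),(0,-1),(1,1),(1,-1)):
        o=1-ax; key=np.round(W[:,o]/4); e=[]
        for kk in np.unique(key):
            w=W[key==kk]; e.append(w[np.argmax(sg*w[:,ax])])
        e=np.array(e)[3:-3]; vx,vy,x0,y0=cv2.fitLine(e.astype(np.float32),cv2.DIST_HUBER,0,.01,.01)[:,0]
        a=np.degrees(np.arctan2(vy,vx)); out.append(((a+45)%90-45).round(1))
    print(n,k,"post yaw by edge (+x,-x,+y,-y)",out)
edges("top",0);edges("side",0)
p,d,c=cam("side");np.savez("/tmp/side6.npz",p=p,d=d)
q,d2,c2=cam("top");np.savez("/tmp/top6.npz",p=q,d=d2)
def crop(p,c,w,h,o=(400,450)):
    u,v=map(int,proj(c,[.61,-.212,.09])); return cv2.resize(p[max(v-h,0):v+h,u-w:u+w,::-1],o,interpolation=cv2.INTER_CUBIC)
cv2.imwrite("pics/above.png",np.hstack([crop(q,c2,48,54),crop(p,c,48,54)]))
E
```

```text
t: 13.62
eef_pos: [0.6068, -0.2161, 0.172]
tool_rot: [-0.001, 0.029, 1.0, -0.0]
contact_force: [-1.2, -0.1, -3.2]
gripper_width: 0.381
t: 13.88
eef_pos: [0.609, -0.2105, 0.1723]
tool_rot: [-0.0, 0.025, 1.0, 0.001]
contact_force: [0.2, 0.5, -2.1]
gripper_width: 0.383
t 13.88 tcp [ 609.  -210.5  172.3] jawyaw 87.09 zax [-0.     0.001 -1.   ] F [ 0.2  0.5 -2.1] w 32.6
tool shift mm [-1.3 -1.7 -1.7]
top 0 post yaw by edge (+x,-x,+y,-y) [np.float32(-1.3), np.float32(-4.4), np.float32(-2.5), np.float32(-3.3)]
side 0 post yaw by edge (+x,-x,+y,-y) [np.float32(-30.1), np.float32(-2.9), np.float32(3.1), np.float32(-2.7)]
```

View pics/above.png

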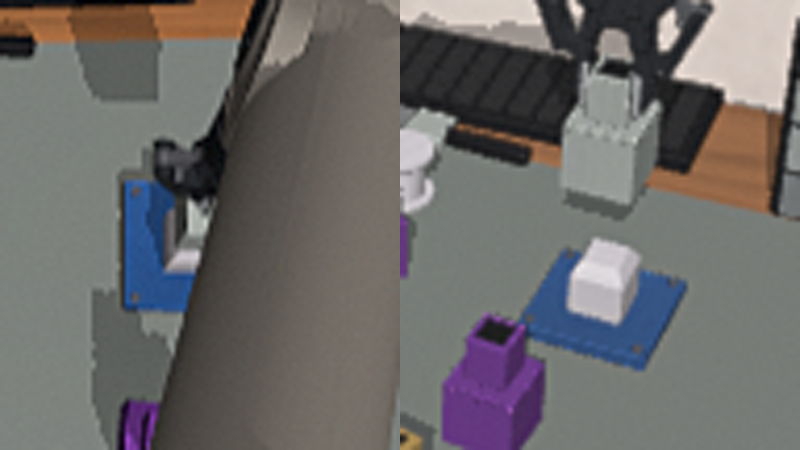

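```bash
python3 -m crank '[{"jaw":20,"x":-1.3,"y":-1.7,"z":10,"ax":0,"ay":0,"az":0},{"jaw":20,"x":0,"y":0,"z":18,"ax":0,"ay":0,"az":0},{"jaw":20,"x":0,"y":0,"z":18,"ax":0,"ay":0,"az":0},{"jaw":20,"x":0,"y":0,"z":14,"ax":0,"ay":0,"az":0},{"jaw":20,"x":0,"y":0,"z":6,"ax":0,"ay":0,"az":0},{"jaw":20,"x":0,"y":0,"z":0,"ax":0,"ay":0,"az":0},{"jaw":20,"x":0,"y":0,"z":0,"ax":0,"ay":0,"az":0}]'
python3 - <<'E'
from h import *
P0,_=tcp(); rim=24+P0[2]-53.6; print("rim",rim)
c=eyes.calibration("side")
p,d,c=cam("side");np.savez("/tmp/side7.npz",p=p,d=d);P=cloud(d,c)*1000;S=cv2.cvtColor(p,cv2.COLOR_RGB2HSV)[...,1]
q=np.load("/tmp/side2.npz");Q=cloud(q["d"],c)*1000;Sq=cv2.cvtColor(q["p"],cv2.COLOR_RGB2HSV)[...,1]
def faces(P,S,cx,cy,z0,z1):
    m=(S<60)&(abs(P[...,0]-cx)<45)&(abs(P[...,1]-cy)<45)&(P[...,2]>z0)&(P[...,2]<z1);W=P[m]
    th=np.radians(-3);x=W[:,0]*np.cos(th)+W[:,1]*np.sin(th);y=-W[:,0]*np.sin(th)+W[:,1]*np.cos(th)
    # visible faces -x and -y : median of face planes
    hx,_e=np.histogram(x,bins=np.arange(x.min()-1,x.max()+2,1));fx=x[(x<np.percentile(x,20)+6)];
    return len(W),np.round([np.percentile(x,15),np.percentile(x,50),np.percentile(y,2),np.percentile(y,98),(np.percentile(y,2)+np.percentile(y,98))/2],1)
b=rim
print("skirt now",faces(P,S,P0[0],P0[1],b+10,b+50))
print("post body",faces(P,S,P0[0],P0[1],20,46))
u,v=map(int,proj(c,[.61,-.212,.08])); cv2.imwrite("pics/above2.png",cv2.resize(p[v-45:v+45,u-60:u+60,::-1],(800,600),interpolation=cv2.INTER_CUBIC))
E
```

```text
t: 14.85
eef_pos: [0.6105, -0.2145, 0.1072]
tool_rot: [0.001, 0.026, 1.0, -0.0]
contact_force: [-0.4, 0.5, -1.9]
gripper_width: 0.38
t 14.85 tcp [ 610.5 -214.5  107.2] jawyaw 86.97 zax [ 0.001 -0.    -1.   ] F [-0.4  0.5 -1.9] w 32.3
rim 77.6213046260506
skirt now (214, array([ 592.8,  595.5, -211.3, -153.2, -182.3]))
post body (97, array([ 599.8,  602.8, -204.1, -158.9, -181.5]))
```

View pics/above2.png

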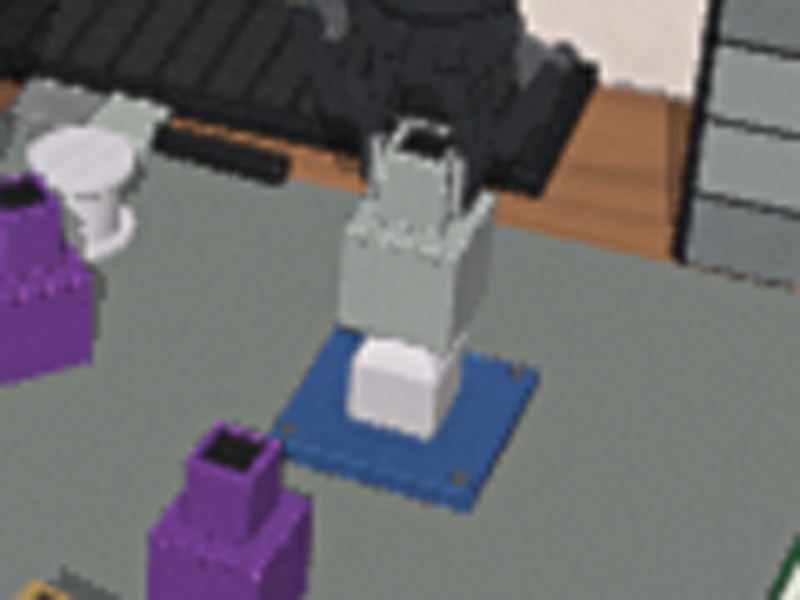

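```bash
python3 -m crank '[{"jaw":20,"x":-0.7,"y":0.7,"z":3,"ax":0,"ay":0,"az":0},{"jaw":20,"x":0,"y":0,"z":6,"ax":0,"ay":0,"az":0},{"jaw":20,"x":0,"y":0,"z":6,"ax":0,"ay":0,"az":0},{"jaw":20,"x":0,"y":0,"z":6,"ax":0,"ay":0,"az":0},{"jaw":20,"x":0,"y":0,"z":5,"ax":0,"ay":0,"az":0},{"jaw":20,"x":0,"y":0,"z":4,"ax":0,"ay":0,"az":0},{"jaw":20,"x":0,"y":0,"z":0,"ax":0,"ay":0,"az":0},{"jaw":20,"x":0,"y":0,"z":0,"ax":0,"ay":0,"az":0}]'; python3 -c "
from h import *
tcp()"
```

```text
t: 15.9
eef_pos: [0.6109, -0.2137, 0.0768]
tool_rot: [0.0, 0.026, 1.0, -0.0]
contact_force: [-0.4, -0.1, -2.6]
gripper_width: 0.385
t 15.9 tcp [ 610.9 -213.7   76.8] jawyaw 86.97 zax [ 0. -0. -1.] F [-0.4 -0.1 -2.6] w 32.7
```

```bash
python3 -m crank '[{"jaw":20,"x":0,"y":0,"z":5,"ax":0,"ay":0,"az":0},{"jaw":20,"x":0,"y":0,"z":6,"ax":0,"ay":0,"az":0},{"jaw":20,"x":0,"y":0,"z":6,"ax":0,"ay":0,"az":0},{"jaw":20,"x":0,"y":0,"z":6,"ax":0,"ay":0,"az":0},{"jaw":20,"x":0,"y":0,"z":4,"ax":0,"ay":0,"az":0},{"jaw":20,"x":0,"y":0,"z":2,"ax":0,"ay":0,"az":0},{"jaw":20,"x":0,"y":0,"z":2,"ax":0,"ay":0,"az":0},{"jaw":20,"x":0,"y":0,"z":1,"ax":0,"ay":0,"az":0},{"jaw":20,"x":0,"y":0,"z":0,"ax":0,"ay":0,"az":0}]'; python3 -c "
from h import *
tcp()"
```

```text
t: 17.02
eef_pos: [0.6107, -0.2136, 0.0446]
tool_rot: [0.0, 0.026, 1.0, 0.0]
contact_force: [-0.5, -0.1, -2.5]
gripper_width: 0.382
t 17.02 tcp [ 610.7 -213.6   44.6] jawyaw 86.97 zax [ 0.  0. -1.] F [-0.5 -0.1 -2.5] w 32.5
```

```bash
python3 -m crank '[{"jaw":20,"x":0,"y":0,"z":1,"ax":0,"ay":0,"az":0},{"jaw":20,"x":0,"y":0,"z":0.7,"ax":0,"ay":0,"az":0},{"jaw":20,"x":0,"y":0,"z":0,"ax":0,"ay":0,"az":0},{"jaw":20,"x":0,"y":0,"z":0,"ax":0,"ay":0,"az":0}]'
```

```text
t: 17.52
eef_pos: [0.611, -0.2137, 0.0437]
tool_rot: [0.0, 0.027, 1.0, 0.0]
contact_force: [-2.3, 0.9, 5.7]
gripper_width: 0.382
```

Contact came at 43.7 mm, where the rim should meet the 14 mm base. Releasing and rising straight up.

```bash
python3 -m crank '[{"jaw":100,"x":0,"y":0,"z":-0.7,"ax":0,"ay":0,"az":0},{"jaw":100,"x":0,"y":0,"z":0,"ax":0,"ay":0,"az":0},{"jaw":100,"x":0,"y":0,"z":0,"ax":0,"ay":0,"az":0},{"jaw":100,"x":0,"y":0,"z":0,"ax":0,"ay":0,"az":0},{"jaw":100,"x":0,"y":0,"z":0,"ax":0,"ay":0,"az":0},{"jaw":100,"x":0,"y":0,"z":-10,"ax":0,"ay":0,"az":0},{"jaw":100,"x":0,"y":0,"z":-20,"ax":0,"ay":0,"az":0},{"jaw":100,"x":0,"y":0,"z":-35,"ax":0,"ay":0,"az":0},{"jaw":100,"x":0,"y":0,"z":-40,"ax":0,"ay":0,"az":0},{"jaw":100,"x":0,"y":0,"z":-40,"ax":0,"ay":0,"az":0},{"jaw":100,"x":0,"y":0,"z":-20,"ax":0,"ay":0,"az":0},{"jaw":100,"x":0,"y":0,"z":0,"ax":0,"ay":0,"az":0}]'
python3 - <<'E'
from h import *
tcp()
for n in("top","side"):
    p,d,c=cam(n);cv2.imwrite(f"/tmp/{n}f.png",p[...,::-1]);P=cloud(d,c)*1000
    S=cv2.cvtColor(p,cv2.COLOR_RGB2HSV)[...,1]
    m=(S<60)&(abs(P[...,0]-610)<30)&(abs(P[...,1]+213)<30)&(P[...,2]>20)&(P[...,2]<140)
    zz=P[m][:,2]; print(n,m.sum(),"z hist 5mm",[(int(a),int(h)) for h,a in zip(*np.histogram(zz,np.arange(20,140,5))) if h])
    b=(abs(P[...,0]-622)<30)&(abs(P[...,1]-253)<30)&(P[...,2]>60); print("  small top z",np.round(np.percentile(P[b][:,2],[50,95]),1) if b.any() else None)
p=cv2.imread("/tmp/sidef.png"); cv2.imwrite("pics/final.png",cv2.resize(p[120:300,110:350],(800,600),interpolation=cv2.INTER_CUBIC))
E
```

```text
t: 19.02
eef_pos: [0.6121, -0.2143, 0.2119]
tool_rot: [0.003, 0.027, 1.0, -0.0]
contact_force: [0.8, -0.4, 0.4]
gripper_width: 0.994
t 19.02 tcp [ 612.1 -214.3  211.9] jawyaw 86.95 zax [ 0.005 -0.001 -1.   ] F [ 0.8 -0.4  0.4] w 84.5
top 255 z hist 5mm [(20, 4), (25, 1), (30, 5), (35, 6), (40, 10), (50, 5), (55, 5), (60, 3), (65, 12), (70, 50), (75, 41), (80, 5), (90, 2), (95, 14), (100, 2), (105, 2), (110, 58), (115, 29), (120, 1)]
  small top z [78.  81.6]
side 503 z hist 5mm [(20, 22), (25, 23), (30, 18), (35, 26), (40, 17), (45, 24), (50, 24), (55, 20), (60, 22), (65, 30), (70, 76), (75, 39), (80, 16), (85, 14), (90, 12), (95, 15), (100, 17), (105, 21), (110, 49), (115, 18)]
  small top z [75.3 80.7]
```

View pics/final.png

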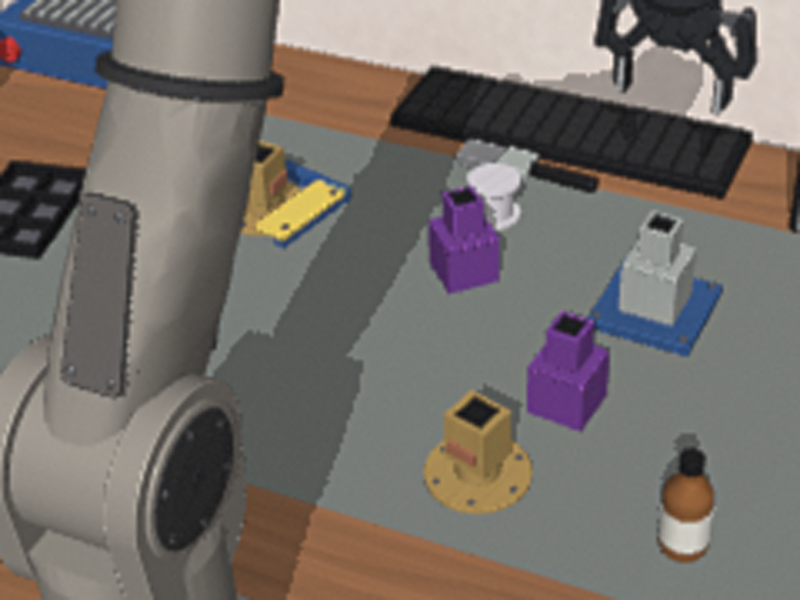

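Neck top measures about 114 mm and the shoulder about 74 mm, so the rim is on the base. The small nozzle still stands in the fork with its top at 78 mm, and everything else looks untouched. Handing in.

```bash
python3 -c "
from station import ticket
print(ticket.hand_in())"
```

```text
the job is handed in; nothing more can be done
None
```

The big nozzle is parked square on the post and the small one is standing in the fork. I handed the job in at about 19 s of the 64 s allowed.

- **What I did:** I gripped the steel neck and slid the pair along the bench into the fork until the flange was under both yellow lips. I then pulled the big nozzle straight up, with about 14 N measured at the wrist, turned square to the post at about -3°. I lowered it by hand until it touched at 5.7 N, let go and rose clear.
- **Last checks:** the rim is on the blue base, with the neck top at about 114 mm and the shoulder at about 74 mm. The small nozzle's top is at about 78 mm in the fork. In the last side picture the visible loose things stood as before. The paste jar and screwdriver were out of view behind the arm or outside the crop, and I did not measure any of them.
- **What disagreed:**
  - The fingertips stand about 36 mm behind the reported tool point, so my first close shut on air above the neck. I went lower and gripped again.
  - The top and side cameras differed by about 4 mm, so I worked from relative positions.
  - Before entering the fork, the force reading showed the pair nearly lifted, just skimming the bench.

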